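# Mist and stopper the insulated flask

## Robot

A 6-joint arm with a two-finger parallel gripper is mounted at the origin on the work surface. World frame = base frame: x ahead of the robot, y to its left, z up, the work surface at z = 0. Lengths are in m, angles in degrees, forces in N, time in s.
With the tool pointing down it reaches from about 0.3 to 0.75 m from the base axis. Payload 8.5 kg.
Tool frame: the origin (TCP) lies midway between the tips of the shut fingers; the grasp point (between the pads) lies 19 mm behind it (env.tcp_to_grasp is the z of the grasp point in the tool frame, in m); z points along the fingers, y is the line along which they close (so a half turn about z gives the same grasp; the last joint's range is limited). The gripper opens to 85 mm and grips with 20 to 120 N. Pads are 22 mm wide; open, the fingers measure 114 mm over their backs; the gripper's body (76 mm by 85 mm) begins 54 mm behind the grasp point. The pads swing forward as they close: fully open they stand 13 mm farther back than shut.
Start: joints at [56.419, 21.807, 74.336, -0, 83.858, -12.336], TCP at [0.199, 0.513, 0.231] pointing down, gripper open.
Joint ranges: [-178.18, 178.18], [-50.72, 133.34], [12.68, 142.11], [-81.47, 261.47], [9.98, 163.14], [-165.26, 165.26]. Speed limits (degrees/s): [136.94, 136.94, 180, 180, 180, 180].

## Interface

Orientations are given as a 3x3 rotation matrix whose columns are the frame's x, y, z axes.
In Python, from rig import env, imaging, job, models gives the robot as it stands. The module is installed in compiled form; this text tells all that it offers.
- The arm moves only by the tool jog_arm, never from a script. Its argument "plan" is text: rows parted by semicolons, each of 7 numbers parted by spaces: the turn, a rotation vector about the tool's x, y, z in degrees, then the shift along the tool's x, y, z in cm, then the closure in counts, from 0 (fully open) to 255 (shut). In form: rx ry rz x y z claw; .... A call has 1 to 10 rows; each row shifts and turns the commanded pose from where the row before left it, along the tool's axes as they then stand; what a row does not reach is not made up. A row lasts 1/12 s, in which the tool goes at most 41.7 mm and 7.16 degrees, less where a joint would pass 70% of its speed; a pose out of reach is approached as far as the arm can. A call with a gripper value outside its range is refused whole. The fingers move at their own pace and stop on an object; "grip_force" is the grip in N (left out, the last holds). Time passes only in rows, so rows that do not move let the fingers close. It gives the time, the measured TCP pose, the force, the opening and the grip force at its end, in the units of the state.
- env.observe(): the state, without advancing time (a new reading comes with each control period).
- imaging.get_image(name): name is "scene" or "top" or "wrist"; returns a dict with "pixels" (480x640x3 uint8, red, green, blue), "depth" (480x640 float32, m along the optical axis (not along the pixel's ray), 0 where there is no reading), "fov_y" (degrees; the focal length in pixels is half the picture's height over the tangent of half this angle, whatever the lens; pixels are square), "cx", "cy" (the principal point, pixels), "world_from_camera" (4x4, takes a point from camera to world coordinates). Camera axes: x right, y down, z forward; pixel columns grow to the right and rows downward; lengths in m; the calibration is good to about 2 mm. A picture is of the moment at which its call begins.
- job.close_job(): hands the job in; it is judged then, once.
Trained networks look in the newest picture that a camera, given by its name, has taken for a name from the list of things; names that differ only in an ending like _2 or _b are one class to them, and where a whole thing is asked for, a point or a joint stands for the part that bears it (a point fixed in the world has none). Each returns a list of dicts, best first, with "confidence" (0 to 1); they miss things now and then, are a little off and sometimes report something else, mostly with a low value. They report only what shows in the picture. A call takes as long as a camera call. They do not tell look-alikes from the thing itself.
- models.outline_of(camera, query): "region" (480x640 bool, what is visible of it) and "bbox" ([centre column, centre row, width, height] in pixels, round what is visible of it).
- models.tip_of(camera, query): "at" ([column, row] in pixels: a listed point, or the origin of a listed thing).
The state is a dict: "time_s": time; "q": joint angles; "qvel": joint speeds; "joint_efforts": joint torques, N m; "position": TCP position; "tool_rot": TCP orientation; "ft_force": force on the tool from outside, world axes, zero at the start; "wrist_torque": the same for the moment, N m; "grip_width": finger opening in m; "gripper_force": force on a finger pad.
Only numpy, scipy, OpenCV 4.12 (cv2) and the standard library are available. Lean on these libraries where they do the work, as an engineer would, in place of code of your own. Each camera call takes 0.05 s, during which the arm holds its last target. There are 200 camera calls.

## Task

Close up the insulated steel flask on the sanitising stand: first press the spray bottle's pump head all the way down and let it spring back up, so that it mists the flask's mouth, then put the larger of the two stoppers from the black tray into the flask's neck, fully home with its flange flat on the rim. Lower the stopper in rather than dropping it, and leave the flask and everything else standing where they are.

Things in the scene. Friction and masses are not known exactly. Their poses are not given: they have to be found in the camera images.
- stand: Fixed sanitising stand: aluminium base plate 300 x 150 x 8 mm, origin at centre of its underside, long side along x. White spray bottle (64 mm diameter, clamp ring 72 mm) clamped upright at x = -85 mm. At x = +140 to +148 mm an upright clear splash screen in a steel frame, 140 mm wide along y (centred), rises to 285 mm above the table. The flask stands between, near x = +70 mm
- nozzle (a joint): Travel of the spray bottle's sprung pump head, in m: 0 = up, 0.008 = fully down; about 1.6 N starts it and 5 N takes it fully down
- nozzle_top (a point): Centre of the top face of the pump head (a white push cap 30 mm across its top, with a spout 12 mm thick reaching 46 mm from the axis towards the flask, 12 mm below the top face); 207 mm above the table when up; z is up
- flask: The open insulated steel flask, loose, standing on the stand's base plate: 140 mm tall, body 100 mm in diameter up to 85 mm, then a shoulder to a neck 68 mm in outer diameter from 98 mm up; origin at the centre of its underside, z up; 0.9 kg
- flask_mouth (a point): Centre of the flask's rim, 140 mm above the flask's underside; the neck's bore is 56 mm in diameter and 41 mm deep; z points up out of the flask
- tray: Fixed black plastic tray (a crate lid) 320 x 150 mm, long side along its x, floor 6 mm thick, rim 16 mm high; origin at the centre of its underside. The two stoppers and a canister stand on it
- stopper: The larger stopper, which fits the flask, loose, upright on its foot, 80 mm tall, about 0.15 kg; origin at the centre of its foot, z up. Black rubber plug tapering from 44 mm diameter at the foot to 54 mm at 35 mm height; white flange 72 mm in diameter from 35 to 45 mm; on it a white grip bar 60 mm long (along x), 18 mm thick (along y), from 45 to 80 mm height
- small_stopper: A smaller stopper of the same make, for another flask; leave it. 68 mm tall, flange 52 mm in diameter, grip bar 42 x 14 mm along its x; origin at the centre of its foot
- canister: Bystander: closed steel canister, 58 mm in diameter, 170 mm tall, standing on the tray near its +x end; origin at the centre of its underside
- tiffin: Bystander: steel four-tier lunch carrier, 114 mm across its frame, 248 mm tall, 1.2 kg, on the table; origin at the centre of its underside
- jar: Bystander: blue insulated jar with a white lid, 80 mm in diameter, 106 mm tall, on the table near the robot; origin at the centre of its underside
There are look-alikes about, which are no part of the job. Leave any green look-alike of the stopper alone.

How it is judged (in metres and radians):
On the way, in this order (a step that is already met when the one before it is completed fails the run):
1. the pump head is pressed down (at least 6 of its 8 mm) (value of joint nozzle above 0.006 m), for 0.05 s.
2. the pump head is back up (value of joint nozzle below 0.002 m), for 0.1 s.
3. the larger stopper is fully home in the flask's neck (z of stopper in the frame of flask_mouth below -0.0315 m and horizontal distance between stopper and flask below 0.006 m and angle between the z axis of stopper and the z axis of flask, either way round below 0.07 rad), for 0.2 s.
At the end, for the whole second after the job is handed in: Larger stopper home in the flask neck: foot at least 31.5 mm below the rim (35 is flush), within 6 mm of the flask axis and 0.07 rad of square; flask upright (0.06 rad) within 30 mm of its start; pump head up (within 2 mm); stopper and flask at rest (under 20 mm/s) (all of step 3 and angle between flask's own z axis and vertical below 0.06 rad and distance of flask from where it was at the start of the episode below 0.03 m and linear speed of each of stopper, flask below 0.02 m/s and value of joint nozzle below 0.002 m); the robot touches nothing.
It fails at once if the stopper is let go above the flask, its foot not yet 5 mm into the neck (dropped in) (horizontal distance between stopper and flask below 0.04 m and z of stopper in the frame of flask_mouth above -0.005 m and contact force between stopper and the fingers below 0.05 N).
It fails at once if the flask is pushed more than 30 mm or tipped more than 0.3 rad (distance of flask from where it was at the start of the episode above 0.03 m or angle between flask's own z axis and vertical above 0.3 rad).
It fails at once if the small stopper, canister, lunch carrier or jar is shifted more than 30 mm or knocked over (distance of any of small_stopper, canister, tiffin, jar from where it was at the start of the episode above 0.03 m or angle between any of small_stopper, canister, tiffin, jar's own z axis and vertical above 0.4 rad).
It also fails if it takes over 66 s, if anything falls off the work surface, if the arm or the gripper's body presses on something with over 40 N, if the wrist force passes 120 N, or if a joint passes its speed limit or range.

## Working session

There is one attempt and no reset: what is moved stays moved. The work goes in short steps, Python scripts to look and compute and a tool call to move; the robot and the scene stay as the last step left them, time stands still between calls to the robot, and variables do not carry over. Pictures are saved under pics/ and viewed, at most 10 in all, crops included, and the job is handed in when it is done.

Besides the shell and the picture viewer there is one more tool, called as name(argument=value, ...), one argument or row to a line, values as JSON. jog_arm: Moves the arm, as the interface text tells. Its arguments: {"type":"object","properties":{"plan":{"type":"string"},"grip_force":{"type":"number"}},"required":["plan"]}

```bash
mkdir -p pics; cat > h.py <<'E'
import numpy as np, cv2
from rig import env, imaging, job, models
def shot(n, f=None):
    im=imaging.get_image(n)
    if f: cv2.imwrite('pics/'+f, im['pixels'][:,:,::-1])
    return im
def pts(im, mask=None):
    d=im['depth']; f=240/np.tan(np.radians(im['fov_y']/2))
    v,u=np.nonzero((d>0) if mask is None else (mask&(d>0)))
    z=d[v,u]; P=np.c_[(u-im['cx'])/f*z,(v-im['cy'])/f*z,z,np.ones(len(z))]
    return (P@im['world_from_camera'].T)[:,:3]
E
python3 - <<'E'
from h import *
a=shot('scene','s1.png'); b=shot('top','t1.png')
np.set_printoptions(precision=3,suppress=True)
for im in(a,b): print(im['world_from_camera'],im['fov_y'])
for n,im in(('scene',a),('top',b)):
  for q in ['stand','nozzle_top','flask','flask_mouth','tray','stopper','small_stopper','canister','tiffin','jar']:
    for r in models.outline_of(n,q)[:3]:
        P=pts(im,r['region'])
        if len(P): print(n,q,round(r['confidence'],2),np.round(r['bbox']),np.median(P,0),np.percentile(P,2,0),np.percentile(P,98,0))
s=env.observe(); print(s['time_s'],s['tool_rot'],s['position'],s['grip_width'],env.tcp_to_grasp)
E
```

```text
[[-0.128  0.532 -0.837  1.253]
 [ 0.992  0.076 -0.104  0.089]
 [ 0.008 -0.844 -0.537  0.598]
 [ 0.     0.     0.     1.   ]] 56.83130629537332
[[-0.014 -0.981  0.194  0.36 ]
 [-1.     0.011 -0.017  0.036]
 [ 0.015 -0.194 -0.981  1.147]
 [ 0.     0.     0.     1.   ]] 51.52439283001337
scene stand 0.75 [189. 250. 147. 151.] [ 0.659 -0.209  0.134] [ 0.399 -0.294  0.007] [ 0.669 -0.146  0.284]
scene nozzle_top 0.61 [217. 183.  15.  15.] [ 0.444 -0.206  0.197] [ 0.062 -0.369  0.001] [ 0.478 -0.193  0.207]
scene flask 0.94 [217. 267.  25.  75.] [ 0.602 -0.169  0.089] [ 0.561 -0.197  0.018] [ 0.623 -0.159  0.148]
scene flask 0.65 [411. 303. 100. 112.] [0.575 0.216 0.007] [0.39  0.127 0.004] [0.688 0.313 0.017]
scene flask_mouth 0.59 [217. 268.  25.  74.] [ 0.602 -0.169  0.088] [ 0.558 -0.198  0.016] [ 0.624 -0.159  0.148]
scene tray 0.77 [412. 304. 102. 114.] [0.576 0.215 0.007] [0.39  0.126 0.004] [0.689 0.314 0.017]
scene stopper 0.68 [524. 306.  37.  53.] [0.587 0.406 0.057] [0.548 0.383 0.003] [0.605 0.43  0.081]
scene stopper 0.66 [423. 230.  35.  78.] [0.434 0.228 0.106] [0.323 0.205
[... 1733 characters left out ...]
 [ 0.582 -0.198  0.105] [ 0.542 -0.244  0.024] [ 0.63  -0.159  0.15 ]
top canister 0.74 [219. 303.  37.  30.] [0.405 0.209 0.123] [0.386 0.204 0.006] [0.434 0.252 0.177]
top canister 0.16 [332. 319.  39.  39.] [ 0.381 -0.002  0.103] [ 0.347 -0.044  0.07 ] [0.421 0.028 0.107]
top tiffin 0.84 [325. 161.  44.  81.] [0.666 0.006 0.13 ] [ 0.648 -0.034 -0.002] [0.757 0.046 0.248]
top tiffin 0.73 [238. 219.  13.  21.] [0.602 0.197 0.072] [0.587 0.186 0.008] [0.627 0.206 0.078]
top jar 0.72 [330. 319.  37.  39.] [ 0.377 -0.005  0.103] [ 0.348 -0.043  0.002] [0.419 0.029 0.108]
1.1 [[-0.932  0.362  0.   ]
 [ 0.362  0.932  0.   ]
 [-0.     0.    -1.   ]] [0.199 0.513 0.231] 0.08542834878990875 -0.0187
```

```bash
python3 - <<'E'
import cv2
t=cv2.imread('pics/t1.png'); cv2.imwrite('pics/c.png',cv2.resize(t[130:370,110:510],(800,480),interpolation=cv2.INTER_CUBIC))
E
```

```text
(no output)
```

View pics/c.png

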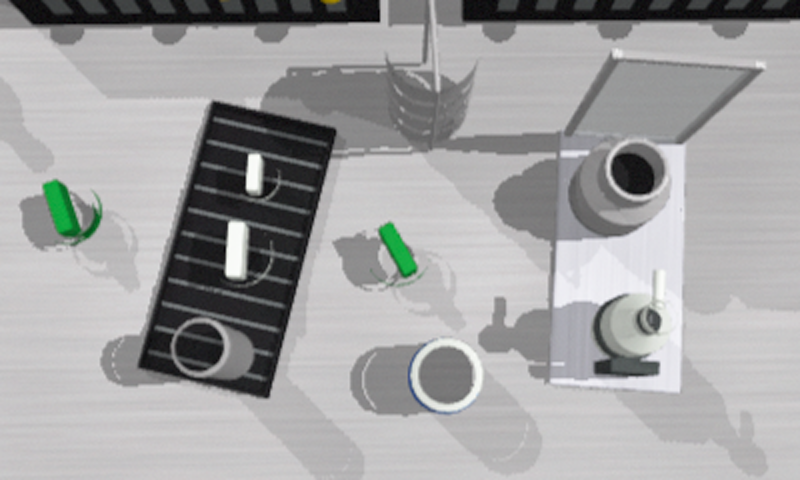

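View pics/s1.png

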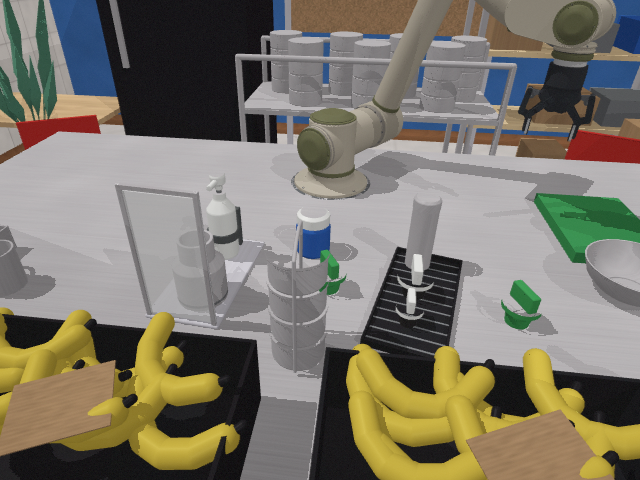

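Stopper candidates in the crop are green at (62,208), green at (398,250), small white at (255,174) and large white at (236,250). The large white one (raw 228,255) is the target: it is white, on the black tray, and has the longer bar with its top near z 0.086. Next I'll measure precisely.

```bash
python3 - <<'E'
from h import *
np.set_printoptions(precision=4,suppress=True)
for n in('top','scene'):
    im=shot(n); P=pts(im)
    def sel(x0,x1,y0,y1,z0,z1): 
        m=(P>[x0,y0,z0]).all(1)&(P<[x1,y1,z1]).all(1); return P[m]
    for nm,b in dict(bar=(.48,.57,.19,.24,.076,.1),small=(.57,.65,.17,.23,.066,.09),noz=(.41,.465,-.235,-.18,.2,.22),spout=(.40,.54,-.26,-.15,.18,.215)).items():
        Q=sel(*b)
        if len(Q)<4: print(nm,len(Q)); continue
        r=cv2.minAreaRect((Q[:,:2]*1000).astype(np.float32)); print(n,nm,len(Q),r,Q.mean(0),np.median(Q[:,2]))
    Q=sel(.53,.66,-.27,-.13,.143,.155)
    if len(Q)>5:
        A=np.c_[2*Q[:,:2],np.ones(len(Q))]; s=np.linalg.lstsq(A,(Q[:,:2]**2).sum(1),rcond=None)[0]
        print(n,'rim',len(Q),s[:2],np.sqrt(s[2]+s[:2]@s[:2]),cv2.minEnclosingCircle((Q[:,:2]*1000).astype(np.float32)),np.median(Q[:,2]))
    Q=sel(.53,.68,-.28,-.12,.04,.085)
    if len(Q)>5:
        A=np.c_[2*Q[:,:2],np.ones(len(Q))]; s=np.linalg.lstsq(A,(Q[:,:2]**2).sum(1),rcond=None)[0]; print('body',len(Q),s[:2],np.sqrt(s[2]+s[:2]@s[:2]))
    Q=sel(.3,.7,-.3,-.1,.004,.012); print('plate',cv2.minAreaRect((Q[:,:2]*1000).astype(np.float32)))
    Q=sel(.6,.72,-.32,-.1,.2,.32)
    if len(Q)>5: print('screen',cv2.minAreaRect((Q[:,:2]*1000).astype(np.float32)),Q[:,2].max())
    for q in('nozzle_top','flask_mouth'):
        for r in models.tip_of(n,q)[:1]:
            f=240/np.tan(np.radians(im['fov_y']/2)); z={'nozzle_top':.207,'flask_mouth':.148}[q]
            W=im['world_from_camera']; d=W[:3,:3]@[(r['at'][0]-im['cx'])/f,(r['at'][1]-im['cy'])/f,1]
            print(n,q,r,W[:3,3]+d*(z-W[2,3])/d[2])
E
```

```text
top bar 246 ((522.3934326171875, 215.93405151367188), (18.886749267578125, 60.044029235839844), 87.7989730834961) [0.5216 0.2153 0.0855] 0.085814922447503
top small 121 ((609.2427368164062, 199.7347869873047), (13.838434219360352, 42.15748977661133), 88.09309387207031) [0.6085 0.1996 0.0734] 0.07379484706698136
top noz 81 ((437.9827575683594, -205.11895751953125), (43.924251556396484, 31.964876174926758), 27.330400466918945) [ 0.4398 -0.2048  0.2038] 0.20372368046211287
top spout 215 ((448.6513977050781, -208.72463989257812), (32.71660232543945, 61.74077224731445), 87.68661499023438) [ 0.4486 -0.2067  0.198 ] 0.1998781566671336
top rim 331 [ 0.6085 -0.2177] 0.04032431784325859 ((612.0100708007812, -225.47225952148438), 61.04661560058594) 0.14769018638866627
body 521 [ 0.6069 -0.2142] 0.063796445548418
plate ((499.6595458984375, -199.99502563476562), (397.0392150878906, 199.745849609375), 0.03678232803940773)
screen ((661.699951171875, -227.82815551757812), (141.32408142089844, 10.376258850097656), 85.13311767578125) 0.28927256884550934
top nozzle_top {'at': [442.6, 288.1], 'confidenc
[... 647 characters left out ...]
), (51.40561294555664, 31.835302352905273), 8.241726875305176) [ 0.4506 -0.2054  0.1978] 0.19929963556481534
scene rim 192 [ 0.6043 -0.2336] 0.057881950594092665 ((622.4228515625, -213.5869598388672), 66.29129791259766) 0.14803297564519127
body 1439 [ 0.6202 -0.2139] 0.05438369676955212
plate ((513.3047485351562, -164.45254516601562), (139.00091552734375, 374.71124267578125), 67.6666488647461)
screen ((659.9414672851562, -227.52493286132812), (143.12489318847656, 12.388338088989258), 84.87132263183594) 0.28702356961970016
scene nozzle_top {'at': [217.9, 170.7], 'confidence': 0.78} [ 0.4151 -0.2104  0.207 ]
scene flask_mouth {'at': [193.4, 238.1], 'confidence': 0.77} [ 0.5896 -0.2099  0.148 ]
```

jog_arm(
  plan="0 0 -6.2 0 0 -2 255; 0 0 -6.2 0 0 -2 255; 0 0 -6.2 0 0 -2 255; 0 0 0 -1.4 -3.8 0 255; 0 0 0 -1.4 -3.8 0 255; 0 0 0 -1.4 -3.8 0 255; 0 0 0 -1.4 -3.8 0 255; 0 0 0 -1.4 -3.8 0 255; 0 0 0 -1.4 -3.8 0 255; 0 0 0 -1.4 -3.8 0 255",
)

```text
time_s: 2.23
position: [0.2848, 0.2407, 0.2915]
tool_rot: [[-0.999, 0.045, 0.001], [0.045, 0.999, 0.0], [-0.001, 0.0, -1.0]]
ft_force: [0.8, 0.1, 0.9]
grip_width: -0.0001
gripper_force: 0.0
```

jog_arm(
  plan="0 0 0 -1.4 -3.8 0 255; 0 0 0 -1.4 -3.8 0 255; 0 0 0 -1.4 -3.8 0 255; 0 0 0 -1.4 -3.8 0 255; 0 0 0 -1.4 -3.8 0 255; 0 0 0 -1.4 -3.8 0 255; 0 0 0 -1.4 -3.8 0 255; 0 0 0 -1.4 -3.8 0 255; 0 0 0 0 0 0 255; 0 0 0 0 0 0 255",
)

```text
time_s: 3.07
position: [0.383, -0.068, 0.291]
tool_rot: [[-0.999, 0.05, -0.001], [0.05, 0.999, 0.0], [0.001, 0.0, -1.0]]
ft_force: [-0.6, 0.0, -0.2]
grip_width: -0.0001
gripper_force: 0.0
```

```bash
python3 - <<'E'
from h import *
np.set_printoptions(precision=4,suppress=True)
im=shot('wrist','w1.png'); print(im['world_from_camera'],im['fov_y'])
s=env.observe(); print(s['time_s'],s['position'],s['tool_rot'],s['q'],s['grip_width'],s['ft_force'])
from scipy.optimize import least_squares
for n in('wrist','top','scene'):
    if n!='wrist': im=shot(n)
    P=pts(im)
    for c,r0,z0,z1 in (((.589,-.209),.045,.143,.153),((.433,-.207),.025,.2,.212)):
        Q=P[(np.hypot(*(P[:,:2]-c).T)<r0)&(P[:,2]>z0)&(P[:,2]<z1)]
        if len(Q)>9: print(n,len(Q),Q.mean(0),cv2.minEnclosingCircle((Q[:,:2]*1000).astype(np.float32)), Q.min(0),Q.max(0))
        if z0<.15 and len(Q)>9:
            g=least_squares(lambda p:np.hypot(*(Q[:,:2]-p).T)-.031,c,loss='soft_l1',f_scale=.002); print('rim',g.x)
    for q in('nozzle_top','flask_mouth'):
        for r in models.tip_of(n,q)[:1]:
            f=240/np.tan(np.radians(im['fov_y']/2)); z={'nozzle_top':.207,'flask_mouth':.148}[q]
            W=im['world_from_camera']; d=W[:3,:3]@[(r['at'][0]-im['cx'])/f,(r['at'][1]-im['cy'])/f,1]
            print(n,q,r,W[:3,3]+d*(z-W[2,3])/d[2])
E
```

```text
[[ 0.0505  0.961   0.2718  0.3148]
 [ 0.9987 -0.0488 -0.0133 -0.0646]
 [ 0.0005  0.2722 -0.9622  0.4334]
 [ 0.      0.      0.      1.    ]] 59.48642785658263
3.1167 [ 0.3826 -0.0667  0.2912] [[-0.9989  0.0478 -0.0006]
 [ 0.0478  0.9989  0.0005]
 [ 0.0006  0.0005 -1.    ]] [ -27.5085    2.5928   89.8731    0.0113   87.5757 -114.7705] 5.0240534394816376e-05 [0.284  0.1292 0.2956]
wrist 83 [ 0.5586 -0.2019  0.1463] ((559.4134521484375, -201.4511260986328), 4.849930763244629) [ 0.5567 -0.206   0.143 ] [ 0.562  -0.1966  0.1494]
rim [ 0.5894 -0.2019]
wrist 792 [ 0.431  -0.2014  0.2033] ((436.7270202636719, -206.95053100585938), 20.912141799926758) [ 0.4159 -0.2234  0.2   ] [ 0.4576 -0.1912  0.2083]
wrist nozzle_top {'at': [96.9, 341.6], 'confidence': 0.88} [ 0.4332 -0.2078  0.207 ]
top 293 [ 0.5905 -0.2078  0.1474] ((590.66552734375, -208.44198608398438), 34.62637710571289) [ 0.5566 -0.2418  0.1432] [ 0.6251 -0.175   0.1519]
rim [ 0.5906 -0.2077]
top 39 [ 0.4471 -0.2078  0.2032] ((440.6009521484375, -210.42691040039062), 16.443206787109375) [ 0.431  -0.2245  0.2001] [ 0.4562 -0.1941  0.2089]
top nozzle_top {'at': [438.0, 289.1], 'confidence': 0.6} [ 0.4309 -0.2043  0.207 ]
top flask_mouth {'at': [427.6, 213.4], 'confidence': 0.9} [ 0.5915 -0.2072  0.148 ]
scene 75 [ 0.5823 -0.1831  0.1474] ((582.9429931640625, -189.05624389648438), 25.643226623535156) [ 0.5589 -0.1995  0.1431] [ 0.6065 -0.1747  0.1502]
rim [ 0.5917 -0.2074]
scene 65 [ 0.4438 -0.2051  0.2039] ((439.77020263671875, -206.70431518554688), 17.6392822265625) [ 0.4285 -0.2237  0.2003] [ 0.457  -0.1919  0.2083]
scene nozzle_top {'at': [218.5, 175.4], 'confidence': 0.65} [ 0.4378 -0.2021  0.207 ]
scene flask_mouth {'at': [190.2, 238.1], 'confidence': 0.97} [ 0.5904 -0.2158  0.148 ]
```

View pics/w1.png

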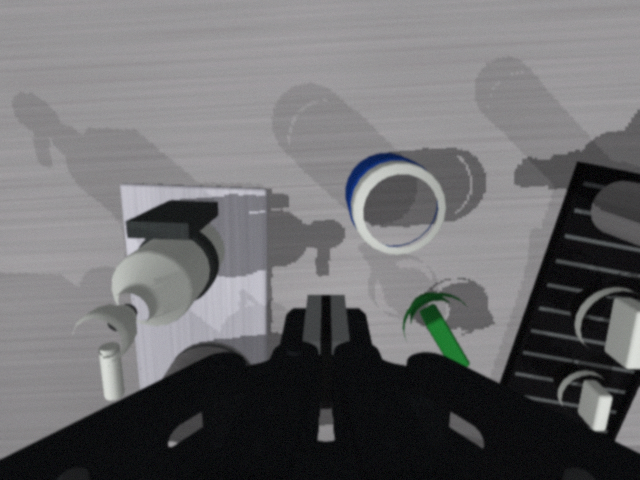

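The wrist picture shows the pump cap at (105,325) with its spout at (110,370) pointing toward the flask. I'll move above the cap now.

jog_arm(
  plan="0 0 0 -1.45 -3.44 0 255; 0 0 0 -1.45 -3.44 0 255; 0 0 0 -1.45 -3.44 0 255; 0 0 0 -1.45 -3.44 0 255; 0 0 0 0 0 -0 255; 0 0 0 0 0 3 255; 0 0 0 0 0 3 255; 0 0 0 0 0 1.5 255; 0 0 0 0 0 0 255",
)

```text
time_s: 4.27
position: [0.4332, -0.2053, 0.2134]
tool_rot: [[-0.999, 0.046, -0.005], [0.046, 0.999, 0.004], [0.005, 0.004, -1.0]]
ft_force: [0.4, 0.7, -0.4]
grip_width: -0.0005
gripper_force: 0.0
```

jog_arm(
  plan="0 0 0 0 0 0.4 255; 0 0 0 0 0 0.4 255; 0 0 0 0 0 0.4 255; 0 0 0 0 0 0.2 255; 0 0 0 0 0 0 255",
)

```text
time_s: 4.68
position: [0.4349, -0.2068, 0.2029]
tool_rot: [[-0.999, 0.046, 0.002], [0.046, 0.999, -0.001], [-0.002, -0.001, -1.0]]
ft_force: [0.9, 0.1, 3.7]
grip_width: 0.0002
gripper_force: 1.5
```

jog_arm(
  plan="0 0 0 0 0 0.2 255; 0 0 0 0 0 0.2 255; 0 0 0 0 0 0 255",
)

```text
time_s: 4.93
position: [0.4348, -0.2068, 0.199]
tool_rot: [[-0.999, 0.046, 0.002], [0.046, 0.999, -0.001], [-0.002, -0.001, -1.0]]
ft_force: [2.5, 1.0, 6.0]
grip_width: -0.0002
gripper_force: 2.9
```

jog_arm(
  plan="0 0 0 0 0 0.15 255; 0 0 0 0 0 0 255; 0 0 0 0 0 0 255",
)

```text
time_s: 5.18
position: [0.4349, -0.2069, 0.1988]
tool_rot: [[-0.999, 0.046, 0.003], [0.046, 0.999, -0.002], [-0.003, -0.002, -1.0]]
ft_force: [-1.2, 3.8, 17.6]
grip_width: -0.0003
gripper_force: 9.0
```

jog_arm(
  plan="0 0 0 0 0 -1 255; 0 0 0 0 0 -2 255; 0 0 0 0 0 -3 255; 0 0 0 0 0 -3.2 255; 0 0 0 -0.61 3.87 0 0; 0 0 0 -0.61 3.87 0 0; 0 0 0 -0.61 3.87 0 0; 0 0 0 -0.61 3.87 0 0; 0 0 0 -0.61 3.87 0 0; 0 0 0 -0.61 3.87 0 0",
)

```text
time_s: 6.02
position: [0.4813, 0.0255, 0.2885]
tool_rot: [[-0.999, 0.047, -0.001], [0.047, 0.999, -0.0], [0.001, -0.0, -1.0]]
ft_force: [1.4, 0.4, 0.8]
grip_width: 0.0724
gripper_force: 0.0
```

jog_arm(
  plan="0 0 0 -0.61 3.87 0 0; 0 0 0 -0.61 3.87 0 0; 0 0 0 -0.61 3.87 0 0; 0 0 0 -0.61 3.87 0 0; 0 0 0 -0.61 3.87 0 0; 0 0 0 0 0 0 0; 0 0 0 0 0 4 0; 0 0 0 0 0 4 0; 0 0 0 0 0 2 0; 0 0 0 0 0 0 0",
)

```text
time_s: 6.85
position: [0.5187, 0.2148, 0.184]
tool_rot: [[-0.999, 0.046, -0.01], [0.046, 0.999, -0.002], [0.01, -0.003, -1.0]]
ft_force: [-0.3, 0.1, 0.0]
grip_width: 0.0853
gripper_force: 0.0
```

```bash
python3 - <<'E'
from h import *
np.set_printoptions(precision=4,suppress=True)
s=env.observe(); print(s['time_s'],s['position'],s['tool_rot'],s['grip_width'],s['ft_force'])
for n in('top','scene','wrist'):
    im=shot(n,n+'2.png'); P=pts(im); W=P
    Q=P[(P>[.41,-.235,.2]).all(1)&(P<[.465,-.18,.222]).all(1)]
    if n!='wrist': print(n,'noz',len(Q),np.median(Q[:,2]) if len(Q) else 0,np.percentile(Q[:,2],98) if len(Q) else 0)
    Q=P[(P>[.48,.19,.079]).all(1)&(P<[.57,.24,.092]).all(1)]
    if len(Q)>9: print('bar',len(Q),cv2.minAreaRect((Q[:,:2]*1000).astype(np.float32)),np.median(Q[:,2]))
E
```

```text
6.85 [0.5187 0.2148 0.184 ] [[-0.9989  0.0462 -0.01  ]
 [ 0.0462  0.9989 -0.0022]
 [ 0.0099 -0.0027 -0.9999]] 0.08528246741878204 [-0.2793  0.0993  0.0217]
top noz 76 0.2032116865805509 0.20796175116313076
scene noz 74 0.20389026286453385 0.2075473262176391
bar 189 ((520.58056640625, 215.63914489746094), (17.522382736206055, 60.76442337036133), 86.55310821533203) 0.08581978104493504
bar 2772 ((521.4069213867188, 216.4879608154297), (17.78601837158203, 59.591121673583984), 87.9263916015625) 0.08552972614540216
```

View pics/wrist2.png

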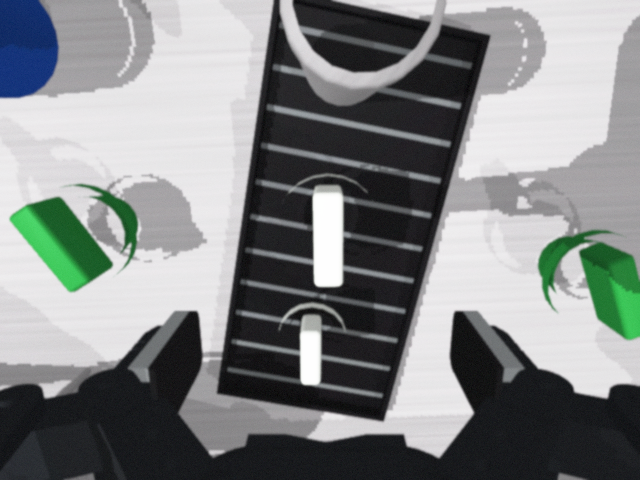

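The wrist picture shows the large white bar centred at (328,235), the small one at (312,350), and the green look-alikes off to each side. The pump has sprung back up.

jog_arm(
  plan="0 0 0 -0.1 0.1 3 0; 0 0 0 0 0 3 0; 0 0 0 0 0 3 0; 0 0 0 0 0 0 0; 0 0 0 0 0 0 0",
  grip_force=50,
)

```text
time_s: 7.42
position: [0.5227, 0.2165, 0.1001]
tool_rot: [[-0.999, 0.046, 0.001], [0.046, 0.999, 0.0], [-0.001, 0.0, -1.0]]
ft_force: [-0.4, -0.7, 0.7]
grip_width: 0.0859
gripper_force: 0.0
```

jog_arm(
  plan="0 0 0 0.1 0 2 0; 0 0 0 0 0 1.5 0; 0 0 0 0 0 1 0; 0 0 0 0 0 0 0; 0 0 0 0 0 0 255; 0 0 0 0 0 0 255; 0 0 0 0 0 0 255; 0 0 0 0 0 0 255; 0 0 0 0 0 0 255; 0 0 0 0 0 0 255",
)

```text
time_s: 8.25
position: [0.5214, 0.2166, 0.0544]
tool_rot: [[-0.999, 0.046, 0.001], [0.046, 0.999, 0.0], [-0.001, 0.0, -1.0]]
ft_force: [-0.2, -0.0, -1.3]
grip_width: 0.0177
gripper_force: 49.1
```

jog_arm(
  plan="0 0 0 0 0 0 255; 0 0 0 0 0 0 255; 0 0 0 0 0 0 255",
  grip_force=70,
)

```text
time_s: 8.5
position: [0.5215, 0.2166, 0.0544]
tool_rot: [[-0.999, 0.046, 0.001], [0.046, 0.999, 0.0], [-0.001, 0.0, -1.0]]
ft_force: [0.1, 0.8, 5.8]
grip_width: 0.017
gripper_force: 70.0
```

jog_arm(
  plan="0 0 0 0 0 -1 255; 0 0 0 0 0 -3 255; 0 0 0 0 0 -4 255; 0 0 0 0 0 -4 255; 0 0 0 0 0 -4 255; 0 0 0 0 0 -4 255; 0 0 0 0 0 -4 255; 0 0 0 0 -2 0 255; 0 0 0 0 -3.5 0 255; 0 0 0 0 -3.5 0 255",
)

```text
time_s: 9.33
position: [0.5162, 0.1262, 0.2945]
tool_rot: [[-0.999, 0.044, 0.0], [0.044, 0.999, -0.0], [-0.0, -0.0, -1.0]]
ft_force: [0.8, 0.0, -1.6]
grip_width: 0.0173
gripper_force: 69.2
```

jog_arm(
  plan="0 0 0 0 -3.5 0 255; 0 0 0 0 -3.5 0 255; 0 0 0 0 -3.5 0 255; 0 0 0 0 -3.5 0 255; 0 0 0 0 -3.5 0 255; 0 0 0 0 -3.5 0 255; 0 0 0 0 -3.5 0 255; 0 0 0 0 -3.5 0 255; 0 0 0 0 -2 0 255; 0 0 0 0 0 0 255",
)

```text
time_s: 10.17
position: [0.5024, -0.1765, 0.2935]
tool_rot: [[-0.999, 0.05, -0.001], [0.05, 0.999, -0.0], [0.001, -0.0, -1.0]]
ft_force: [0.3, 0.2, -2.1]
grip_width: 0.0169
gripper_force: 69.2
```

```bash
python3 - <<'E'
from h import *
from scipy.optimize import least_squares
np.set_printoptions(precision=4,suppress=True)
s=env.observe(); print(s['time_s'],s['position'],s['tool_rot'],s['grip_width'],s['gripper_force'],s['ft_force'])
W3=None
for n in('scene','top','wrist'):
    im=shot(n,n+'3.png'); P=pts(im)
    Q=P[(np.hypot(*(P[:,:2]-[.591,-.208]).T)<.038)&(P[:,2]>.144)&(P[:,2]<.153)]
    if len(Q)>9:
        g=least_squares(lambda p:np.hypot(*(Q[:,:2]-p).T)-.031,[.591,-.208],loss='soft_l1',f_scale=.002); print(n,len(Q),'rim',g.x)
    # held stopper: points near tool axis below tcp
    d=P-s['position']; m=(np.hypot(d[:,0],d[:,1])<.05)&(d[:,2]<.0)&(d[:,2]>-.06)
    if m.sum()>9:
        H=d[m]; print(n,'held',m.sum(),'zmin',H[:,2].min())
        fl=H[(H[:,2]>-.014)&(H[:,2]<-.004)]; 
        if len(fl)>5: print(' flange',len(fl),fl.min(0),fl.max(0))
        for lo,hi in ((-.05,-.042),(-.042,-.034),(-.034,-.026),(-.026,-.018)):
            k=H[(H[:,2]>lo)&(H[:,2]<hi)]
            if len(k)>5: print('  ',lo,len(k),np.percentile(k,3,0),np.percentile(k,97,0))
    for r in models.tip_of(n,'flask_mouth')[:1]:
        f=240/np.tan(np.radians(im['fov_y']/2)); W=im['world_from_camera']; d=W[:3,:3]@[(r['at'][0]-im['cx'])/f,(r['at'][1]-im['cy'])/f,1]
        print(n,r['confidence'],W[:3,3]+d*(.148-W[2,3])/d[2])
im=cv2.imread('pics/scene3.png'); cv2.imwrite('pics/sc3.png',cv2.resize(im[60:300,80:400],(800,600),interpolation=cv2.INTER_CUBIC))
E
```

```text
10.1667 [ 0.5024 -0.1765  0.2935] [[-0.9987  0.0505 -0.0013]
 [ 0.0505  0.9987 -0.0002]
 [ 0.0013 -0.0003 -1.    ]] 0.01687396583873753 69.23251032829285 [ 0.2737  0.1956 -2.0748]
scene 68 rim [ 0.5917 -0.2072]
scene held 567 zmin -0.049223734826156496
 flange 175 [-0.0057 -0.0333 -0.0129] [ 0.0363  0.0356 -0.0041]
   -0.05 63 [ 0.0002 -0.016  -0.048 ] [ 0.022   0.0215 -0.0421]
   -0.042 88 [-0.0006 -0.0176 -0.0417] [ 0.0225  0.0224 -0.0344]
   -0.034 98 [ 0.0007 -0.019  -0.0339] [ 0.0235  0.0238 -0.0264]
   -0.026 94 [ 0.0026 -0.0165 -0.0257] [ 0.0254  0.0246 -0.0183]
scene 0.68 [ 0.5908 -0.2089  0.148 ]
top 62 rim [ 0.5904 -0.2076]
top 0.9 [ 0.5896 -0.2127  0.148 ]
wrist 556 rim [ 0.5898 -0.2077]
wrist held 1308 zmin -0.047742755898057126
 flange 694 [-0.035  -0.0262 -0.0139] [-0.0129  0.0375 -0.004 ]
   -0.05 67 [-0.0214 -0.0073 -0.0477] [-0.0162  0.0179 -0.0422]
   -0.042 109 [-0.0225 -0.0084 -0.0417] [-0.0173  0.0186 -0.0344]
   -0.034 126 [-0.0235 -0.0095 -0.0335] [-0.0179  0.0199 -0.0263]
   -0.026 157 [-0.0247 -0.01   -0.0257] [-0.0187  0.0206 -0.0182]
wrist 0.18 [ 0.5378 -0.1756  0.148 ]
```

View pics/sc3.png

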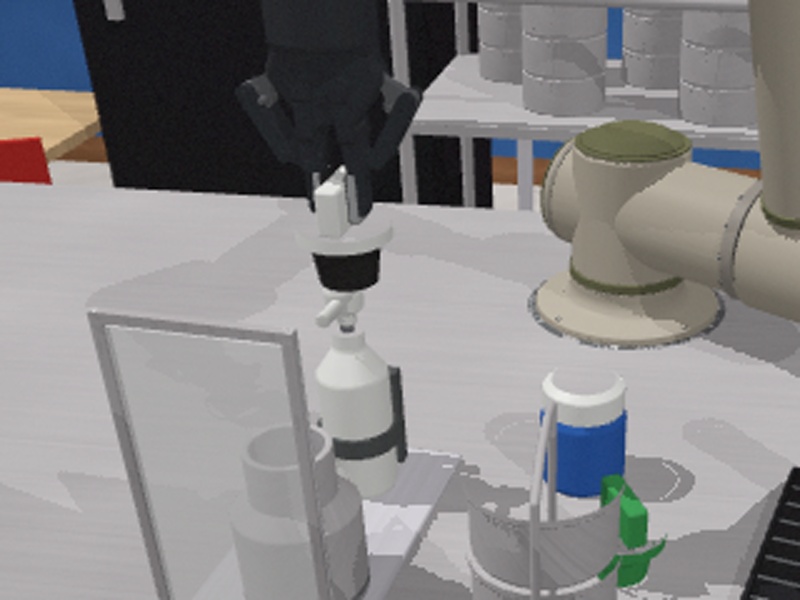

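The crop shows the stopper held square over its flange at (345,235). The flask mouth is at (288,450), behind the screen.

jog_arm(
  plan="0 0 0 -2 -0.8 0 255; 0 0 0 -2.8 -0.9 0 255; 0 0 0 -2.5 -0.8 0 255; 0 0 0 -1.5 -0.5 0 255; 0 0 0 0 0 0 255; 0 0 0 0 0 0 255; 0 0 0 0 0 0 255",
)

```text
time_s: 11.05
position: [0.5892, -0.2062, 0.294]
tool_rot: [[-0.999, 0.045, -0.0], [0.045, 0.999, 0.0], [0.0, 0.0, -1.0]]
ft_force: [-0.7, 0.2, -1.3]
grip_width: 0.0174
gripper_force: 69.2
```

```bash
python3 - <<'E'
from h import *
from scipy.optimize import least_squares
np.set_printoptions(precision=4,suppress=True)
s=env.observe(); print(s['time_s'],s['position'],s['tool_rot'],s['ft_force'])
for n in('scene','wrist','top'):
    im=shot(n); P=pts(im); d=P-s['position']
    for nm,r,lo,hi,r0 in (('flange',.0,-.012,-.006,.036),('plug',0,-.045,-.02,.025)):
        k=d[(np.hypot(d[:,0],d[:,1])<r0+.006)&(np.hypot(d[:,0],d[:,1])>r0-.008)&(d[:,2]>lo)&(d[:,2]<hi)]
        R=lambda p,k=k,nm=nm:np.hypot(*(k[:,:2]-p).T)-(.036 if nm=='flange' else .022+(k[:,2]+.0485)/7)
        if len(k)>20: print(n,nm,len(k),least_squares(R,[0,0],loss='soft_l1',f_scale=.001).x)
    Q=P[(np.hypot(*(P[:,:2]-[.5905,-.2075]).T)<.038)&(P[:,2]>.144)&(P[:,2]<.153)]
    if len(Q)>20: print(n,len(Q),'rim',least_squares(lambda p:np.hypot(*(Q[:,:2]-p).T)-.031,[.591,-.208],loss='soft_l1',f_scale=.002).x)
E
```

```text
11.05 [ 0.5892 -0.2062  0.294 ] [[-0.999   0.0452 -0.0004]
 [ 0.0452  0.999   0.0002]
 [ 0.0004  0.0002 -1.    ]] [-0.6857  0.2071 -1.3217]
scene flange 144 [-0.0019 -0.0006]
scene plug 239 [-0.0018 -0.0006]
scene 67 rim [ 0.5913 -0.2077]
wrist flange 434 [ 0.0007 -0.0001]
wrist plug 386 [ 0.0007 -0.0002]
wrist 1665 rim [ 0.5906 -0.2082]
```

jog_arm(
  plan="0 0 0 -0.2 -0.15 2 255; 0 0 0 0 0 3 255; 0 0 0 0 0 2.5 255; 0 0 0 0 0 1 255; 0 0 0 0 0 0 255; 0 0 0 0 0 0 255",
)

```text
time_s: 11.7
position: [0.5917, -0.2088, 0.21]
tool_rot: [[-0.999, 0.046, 0.001], [0.046, 0.999, -0.001], [-0.001, -0.001, -1.0]]
ft_force: [-0.3, 0.3, -1.6]
grip_width: 0.017
gripper_force: 69.2
```

```bash
python3 - <<'E'
from h import *
from scipy.optimize import least_squares
np.set_printoptions(precision=4,suppress=True)
s=env.observe(); print(s['time_s'],s['position'],s['tool_rot'],s['ft_force'])
for n in('scene','wrist','top'):
    im=shot(n,n+'4.png'); P=pts(im); d=P-s['position']
    for nm,lo,hi,r0 in (('flange',-.012,-.006,.036),('plug',-.045,-.02,.025)):
        rr=np.hypot(d[:,0],d[:,1]); k=d[(rr<r0+.006)&(rr>r0-.008)&(d[:,2]>lo)&(d[:,2]<hi)]
        R=lambda p,k=k,nm=nm:np.hypot(*(k[:,:2]-p).T)-(.036 if nm=='flange' else .022+(k[:,2]+.0485)/7)
        if len(k)>20: print(n,nm,len(k),s['position'][:2]+least_squares(R,[0,0],loss='soft_l1',f_scale=.001).x)
    rr=np.hypot(*(P[:,:2]-[.5905,-.2075]).T); Q=P[(rr<.038)&(rr>.027)&(P[:,2]>.144)&(P[:,2]<.1505)]
    if len(Q)>20: print(n,len(Q),'rim',least_squares(lambda p:np.hypot(*(Q[:,:2]-p).T)-.031,[.591,-.208],loss='soft_l1',f_scale=.002).x)
    Q=P[(rr<.04)&(rr>.028)&(P[:,2]>.11)&(P[:,2]<.14)]
    if len(Q)>20: print(n,len(Q),'neck',least_squares(lambda p:np.hypot(*(Q[:,:2]-p).T)-.034,[.591,-.208],loss='soft_l1',f_scale=.002).x)
im=cv2.imread('pics/scene4.png'); cv2.imwrite('pics/sc4.png',cv2.resize(im[120:320,120:320],(600,600),interpolation=cv2.INTER_CUBIC))
E
```

```text
11.7 [ 0.5917 -0.2088  0.21  ] [[-0.9989  0.0461  0.001 ]
 [ 0.0461  0.9989 -0.0006]
 [-0.0011 -0.0006 -1.    ]] [-0.2912  0.3334 -1.5502]
scene flange 23 [ 0.591  -0.2097]
scene 66 rim [ 0.5913 -0.2075]
scene 130 neck [ 0.593  -0.2099]
wrist flange 428 [ 0.5929 -0.209 ]
wrist plug 380 [ 0.593 -0.209]
wrist 3105 rim [ 0.5903 -0.2082]
wrist 1223 neck [ 0.5903 -0.2026]
```

View pics/sc4.png

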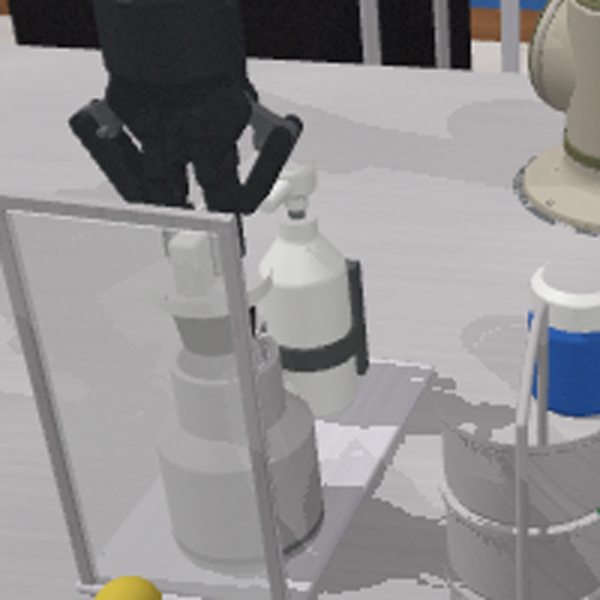

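The picture shows the plug centred over the mouth at (215,345), about 13 mm above the rim. I'll lower it in steps and watch the force.

jog_arm(
  plan="0 0 0 0.13 0.1 0.8 255; 0 0 0 0 0 0.8 255; 0 0 0 0 0 0.7 255; 0 0 0 0 0 0.7 255; 0 0 0 0 0 0 255; 0 0 0 0 0 0 255",
)

```text
time_s: 12.35
position: [0.5902, -0.2075, 0.1783]
tool_rot: [[-0.999, 0.046, -0.001], [0.046, 0.999, 0.001], [0.001, 0.001, -1.0]]
ft_force: [-0.5, 0.0, -1.4]
grip_width: 0.0172
gripper_force: 69.2
```

jog_arm(
  plan="0 0 0 0 0 0.4 255; 0 0 0 0 0 0.4 255; 0 0 0 0 0 0 255; 0 0 0 0 0 0 255",
)

```text
time_s: 12.68
position: [0.5902, -0.2076, 0.1706]
tool_rot: [[-0.999, 0.046, -0.0], [0.046, 0.999, 0.0], [0.0, 0.0, -1.0]]
ft_force: [-0.0, 0.2, -1.2]
grip_width: 0.0173
gripper_force: 69.2
```

Home should be at TCP z of about 0.162.

jog_arm(
  plan="0 0 0 0 0 0.3 255; 0 0 0 0 0 0.2 255; 0 0 0 0 0 0.15 255; 0 0 0 0 0 0 255; 0 0 0 0 0 0 255",
)

```text
time_s: 13.1
position: [0.5903, -0.2076, 0.1643]
tool_rot: [[-0.999, 0.046, -0.0], [0.046, 0.999, 0.0], [0.0, 0.0, -1.0]]
ft_force: [-0.4, -0.4, -1.3]
grip_width: 0.0169
gripper_force: 69.2
```

jog_arm(
  plan="0 0 0 0 0 0.1 255; 0 0 0 0 0 0.1 255; 0 0 0 0 0 0 255; 0 0 0 0 0 0 255",
)

```text
time_s: 13.43
position: [0.5903, -0.2076, 0.1623]
tool_rot: [[-0.999, 0.046, -0.0], [0.046, 0.999, 0.0], [0.0, 0.0, -1.0]]
ft_force: [0.2, 0.3, -1.5]
grip_width: 0.0171
gripper_force: 69.2
```

jog_arm(
  plan="0 0 0 0 0 0.1 255; 0 0 0 0 0 0.1 255; 0 0 0 0 0 0 255; 0 0 0 0 0 0 255",
)

```text
time_s: 13.77
position: [0.5904, -0.2077, 0.1614]
tool_rot: [[-0.999, 0.046, 0.001], [0.046, 0.999, -0.001], [-0.001, -0.001, -1.0]]
ft_force: [-1.7, 1.1, 5.1]
grip_width: 0.0175
gripper_force: 70.3
```

jog_arm(
  plan="0 0 0 0 0 0.1 255; 0 0 0 0 0 0 255; 0 0 0 0 0 0 255",
)

```text
time_s: 14.02
position: [0.5904, -0.2077, 0.1614]
tool_rot: [[-0.999, 0.046, 0.002], [0.046, 0.999, -0.001], [-0.002, -0.001, -1.0]]
ft_force: [-4.7, 2.7, 10.6]
grip_width: 0.0174
gripper_force: 71.1
```

jog_arm(
  plan="0 0 0 0 0 -0.1 255; 0 0 0 0 0 0 255; 0 0 0 0 0 0 0; 0 0 0 0 0 0 0; 0 0 0 0 0 0 0; 0 0 0 0 0 0 0; 0 0 0 0 0 0 0; 0 0 0 0 0 0 0; 0 0 0 0 0 0 0; 0 0 0 0 0 0 0",
)

```text
time_s: 14.85
position: [0.5903, -0.2076, 0.1603]
tool_rot: [[-0.999, 0.046, -0.0], [0.046, 0.999, 0.0], [0.0, 0.0, -1.0]]
ft_force: [-0.4, -0.3, 0.4]
grip_width: 0.086
gripper_force: 0.0
```

jog_arm(
  plan="0 0 0 0 0 -1 0; 0 0 0 0 0 -2 0; 0 0 0 0 0 -3 0; 0 0 0 0 0 -4 0; 0 0 0 0 0 -4 0; 0 0 0 2 0 0 0; 0 0 0 3 0 0 0; 0 0 0 3 0 0 0; 0 0 0 0 0 0 0; 0 0 0 0 0 0 0",
)

```text
time_s: 15.68
position: [0.5096, -0.2039, 0.3018]
tool_rot: [[-0.999, 0.047, 0.002], [0.047, 0.999, -0.001], [-0.002, -0.001, -1.0]]
ft_force: [0.1, -0.0, 0.3]
grip_width: 0.0855
gripper_force: 0.0
```

```bash
python3 - <<'E'
from h import *
np.set_printoptions(precision=4,suppress=True)
s=env.observe(); print(s['time_s'],s['position'],s['grip_width'],s['ft_force'])
for n in('scene','wrist'):
    im=shot(n,n+'5.png'); P=pts(im); rr=np.hypot(*(P[:,:2]-[.5905,-.2075]).T)
    Q=P[(rr<.045)&(P[:,2]>.18)&(P[:,2]<.2)]; print(n,'bar',len(Q),np.median(Q[:,2]),cv2.minAreaRect((Q[:,:2]*1000).astype(np.float32)))
    Q=P[(rr<.035)&(rr>.015)&(P[:,2]>.15)&(P[:,2]<.166)]; 
    if len(Q)>9: print('flange top',len(Q),np.median(Q[:,2]),np.linalg.lstsq(np.c_[Q[:,:2],np.ones(len(Q))],Q[:,2],rcond=None)[0])
    Q=P[(P>[.41,-.235,.19]).all(1)&(P<[.465,-.18,.222]).all(1)]; print('noz',len(Q),np.percentile(Q[:,2],98))
im=cv2.imread('pics/scene5.png'); cv2.imwrite('pics/sc5.png',cv2.resize(im[120:320,120:320],(600,600),interpolation=cv2.INTER_CUBIC))
E
```

```text
15.6833 [ 0.5096 -0.2039  0.3018] 0.08549789398307013 [ 0.1155 -0.024   0.334 ]
scene bar 3 0.1819183753448319 ((561.5679321289062, -199.001220703125), (2.454305648803711, 0.6445773839950562), 16.686756134033203)
flange top 21 0.15503868921055147 [-0.0397 -0.4009  0.1074]
noz 128 0.20714375838957355
wrist bar 2232 0.1924666156367162 ((590.2437744140625, -207.76695251464844), (18.02590560913086, 59.821590423583984), 87.5561294555664)
flange top 126 0.1607598167692957 [ 1.2686 -0.3329 -0.6195]
noz 1277 0.20693928899093647
```

View pics/sc5.png

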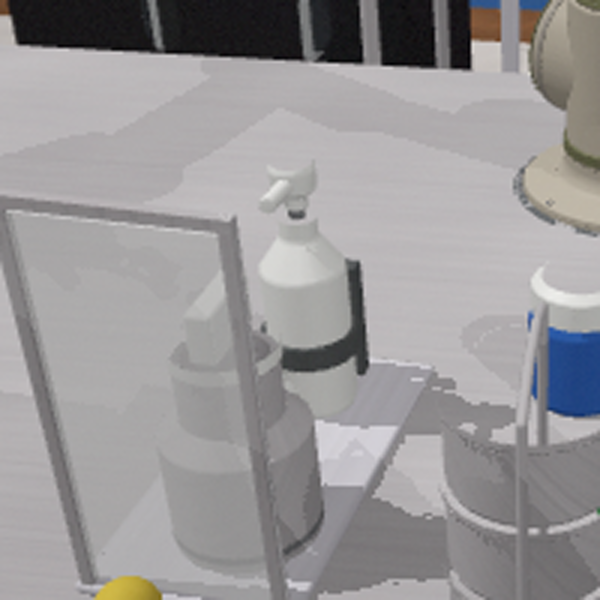

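```bash
python3 - <<'E'
from h import *
im=cv2.imread('pics/wrist5.png')
W=imaging.get_image('wrist'); P=pts(W); f=240/np.tan(np.radians(W['fov_y']/2))
M=np.linalg.inv(W['world_from_camera'])@[.59,-.208,.155,1]; u=int(W['cx']+f*M[0]/M[2]); v=int(W['cy']+f*M[1]/M[2]); print(u,v)
for r in (.03,.034,.038): print(r,[round(float(np.median(q)),4) if len(q) else None for a in range(0,360,45) for q in [P[(np.hypot(P[:,0]-.5903-r*np.cos(np.radians(a)),P[:,1]+.2077-r*np.sin(np.radians(a)))<.0025)][:,2]]])
c=im[max(0,v-120):v+120,max(0,u-160):u+160]; cv2.imwrite('pics/wc5.png',cv2.resize(c,None,fx=2,fy=2,interpolation=cv2.INTER_CUBIC))
E
```

```text
325 326
0.03 [0.1924, 0.1374, 0.1475, 0.1478, 0.1762, 0.1479, 0.1467, 0.1344]
0.034 [None, 0.1471, 0.1052, 0.1235, 0.1266, 0.1272, 0.1473, 0.1473]
0.038 [None, None, 0.1018, 0.1017, 0.1021, 0.1026, 0.1026, None]
```

View pics/wc5.png

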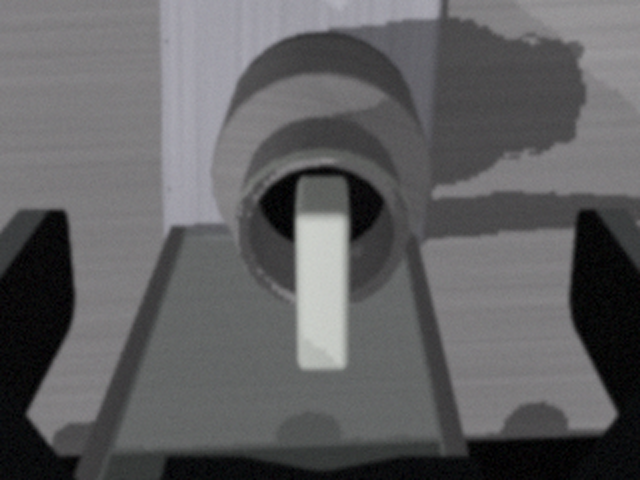

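```bash
python3 - <<'E'
from h import *
for n in('wrist','scene','top'):
    P=pts(shot(n)); rr=np.hypot(P[:,0]-.5903,P[:,1]+.2077)
    for z in np.arange(.136,.164,.004):
        k=(P[:,2]>z)&(P[:,2]<=z+.004)&(rr>.031)&(rr<.041); print(n,round(z,3),k.sum(),np.round(np.median(rr[k]),4) if k.any() else '')
E
```

```text
wrist 0.136 123 0.0332
wrist 0.14 71 0.0333
wrist 0.144 391 0.0324
wrist 0.148 298 0.0345
wrist 0.152 158 0.0351
wrist 0.156 79 0.0351
wrist 0.16 0 
scene 0.136 15 0.0325
scene 0.14 9 0.0324
scene 0.144 11 0.0326
scene 0.148 22 0.0336
scene 0.152 16 0.0347
scene 0.156 11 0.035
scene 0.16 0 
top 0.136 1 0.0332
top 0.14 4 0.0332
top 0.144 15 0.0318
top 0.148 34 0.0331
top 0.152 7 0.0352
top 0.156 3 0.0358
top 0.16 1 0.0365
```

The crop shows the bar centred over the mouth, but the flange's top face isn't drawn, so you see straight through it. The depth readings show the flange wall at radius ≈ 35 mm and z 0.148–0.158, so it's flat on the rim. The bar top is at 0.1925, against an expected 0.193. Handing in.

```bash
python3 -c "
from rig import job; print(job.close_job())"
```

```text
the job is handed in; nothing more can be done
None
```

I pressed the pump head fully down and it sprang back up, then lowered the larger stopper into the flask neck until its flange sat on the rim and handed the job in; the hand-in returned no verdict.

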